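# Hang a ferrite sleeve on the upturned storage rod

### The arm

A 6-joint arm with a two-finger parallel gripper is mounted at the origin on a cart in front of the work surface, level with it; the furniture and walls round the work are solid. World frame = base frame: x ahead of the robot, y to its left, z up, the work surface at z = 0. Lengths are in m, angles in rad, forces in N, time in s.
With the tool pointing down it reaches from about 0.425 to 0.95 m from the base axis. Payload 3.5 kg.
Tool frame: the origin (TCP) lies midway between the tips of the shut fingers; the grasp point (between the pads) lies 19 mm behind it (ctrl.hold_point_z is the distance from the TCP to the grasp point, in m); z points along the fingers, y is the line along which they close (so a half turn about z gives the same grasp; the last joint's range is limited). The gripper opens to 85 mm and grips with 20 to 120 N. Pads are 22 mm wide; open, the fingers measure 114 mm over their backs; the gripper's body (76 mm by 85 mm) begins 54 mm behind the grasp point. The pads swing forward as they close: fully open they stand 13 mm farther back than shut.
Start: joints at [-1.475, 0.286, 1.577, -0, 1.279, -0.15], TCP at [0.164, -0.655, 0.209] pointing down, gripper open.
Joint ranges: [-2.77, 2.77], [-0.9, 2.22], [0.21, 2.48], [-1.53, 4.67], [0.24, 2.81], [-2.84, 2.84]. Speed limits (rad/s): [2.79, 2.79, 3.14, 3.14, 3.14, 3.14].

### API

Orientations are given as a unit quaternion [x, y, z, w].
In Python, from plant import readout, cams, sign_off, ctrl gives the robot as it stands. The module is installed in compiled form; this text tells all that it offers.
- The arm moves only by the tool step_arm, never from a script. Its argument "increments" is a list of rows, each a list of 2 entries, a list of its own where there are three numbers: the shift along the world's x, y, z in mm, then the turn, a rotation vector about the world's x, y, z in rad. In form: [[[x, y, z], [rx, ry, rz]], ...]. A call has 1 to 8 rows; each row shifts and turns the commanded pose from where the row before left it; what a row does not reach is not made up. A row lasts 1/12 s, in which the tool goes at most 41.7 mm and 7.16 degrees, less where a joint would pass 70% of its speed; a pose out of reach is approached as far as the arm can. A call is refused whole if a number of a shift passes 41.7 or a number of a turn 0.125, either way. A call with a gripper value outside its range is refused whole. "fingers" is the opening, from -1 (shut) to 1 (fully open), set as the call begins (left out, the last holds). The fingers move at their own pace and stop on an object; "grip_force" is the grip in N (left out, the last holds). Time passes only in rows, so rows that do not move let the fingers close. It gives the time, the measured TCP pose, the force, the opening and the grip force at its end, in the units of the state.
- readout.get_state(): the state, without advancing time (a new reading comes with each control period).
- cams.read_camera(name): name is "scene" or "side" or "wrist"; returns the picture (400x640x3 uint8, red, green, blue); there is no depth.
- cams.get_calibration(name): a dict with "fx", "fy", "cx", "cy" (pixels), "eye" and "rotation" of the camera in the world; the wrist camera has in their place "T_tool_cam" (4x4, takes a point from camera to tool coordinates, whose origin is the TCP and whose axes are the flange's). Camera axes: x right, y up, looking along -z (the intrinsics and any distortion apply to the point x, -y, -z); pixel columns grow to the right and rows downward; lengths in m; the calibration is good to about 2 mm. The wrist camera is an equidistant fisheye: a pixel r from the principal point sees the ray r / f radians off the axis. A picture is of the moment at which its call begins: read the wrist's pose just before it. get_calibration takes no time and is no camera call.
- sign_off(): hands the job in; it is judged then, once.
The state is a dict: "time": time; "qpos": joint angles; "dq": joint speeds; "joint_efforts": joint torques, N m; "eef_pos": TCP position; "tcp_rot": TCP orientation; "contact_force": force on the tool from outside, world axes, zero at the start; "wrist_torque": the same for the moment, N m; "opening": opening from 0.0 (shut) to 1.0 (fully open); "finger_force": force on a finger pad.
Only numpy, scipy, OpenCV 4.12 (cv2) and the standard library are available. Lean on these libraries where they do the work, as an engineer would, in place of code of your own. Each camera call takes 0.05 s, during which the arm holds its last target. There are 200 camera calls.

### The job

Put the loose white ferrite sleeve away on the storage rod: thread it over the rod's upturned tip, guide it round the bend without forcing it and slide it along the level part, pushing the black sleeve that already hangs there ahead of it, until the black one touches the red stop collar and the white one touches the black one. The collar is only held by friction: do not shift it. Let go of the sleeve, and leave the other things on the bench where they are.

Things in the scene. Friction and masses are not known exactly. Their poses are not given: they have to be found in the camera images.
- stand: fixed steel stand; origin on the bench under the middle of its 18 mm round post; x axis level, from the post along the rod to the free tip, z up. Dark base plate 150 x 90 x 10 mm (x -40 to +110 mm). A 26 mm clamp block on the post carries a round steel rod, 10 mm thick, in the plane y = 0: rod axis level at z = 110 mm until x = 125 mm, then bent upward
- rod_bend (a point): point on the rod's axis where the level part ends and the bend begins (stand's frame x = 125, y = 0, z = 110 mm). From here the axis bends upward with a radius of 100 mm through 40 degrees, then runs straight for 50 mm, rising at 40 degrees, to the tip. Its axes are those of the stand
- rod_tip (a point): centre of the rod's axis at its free tip: in the stand's frame x = 227.6, y = 0, z = 165.5 mm; the round end reaches 5 mm further. Its axes are those of the stand, not of the sloping rod
- rod_stop (a point): centre, on the rod's axis, of that face of the red stop collar (30 mm in diameter, 8 mm thick) which looks to the tip: y = 0, z = 110 mm and x between 30 and 42 mm in the stand's frame, different each time. Its axes are those of the stand. The collar sits on the rod by friction and yields to a push of about 20 N
- white_sleeve: loose white ferrite suppressor sleeve, about 70 g, rigid and closed: a block 36 mm long (own x), 28 mm wide (own y), 32 mm high (own z), with a round through bore of 16 mm along its x axis; origin in the middle of the bore. Both ends are alike. It lies on the bench with its bore level. Hanging on the level rod, its origin is 3 mm below the rod's axis
- black_sleeve: black ferrite sleeve of the same size and frame as the white one, hanging free on the level part of the rod; slides with little friction
- tape_measure: bystander: yellow tape measure, 68 x 66 x 35 mm, origin under its centre
- solder_spool: bystander: blue and white solder spool, 61 mm in diameter, 30 mm high, origin under its centre
- tweezers: bystander: steel tweezers, 122 x 19 x 9 mm, origin under its centre
- foot: bystander: black round rubber foot with a bright ring, 66 mm in diameter, 47 mm high, origin under its centre
- transformer: bystander: grey and green transformer, 63 x 50 x 50 mm, origin under its centre
- nut_driver: bystander: black and red nut driver, 140 x 16 x 15 mm, origin under its centre
Mind the look-alikes: they are no part of the job. Of the things like the white_sleeve, leave any that is yellow; of the rest the smaller one is meant.

How it is judged:
At the end, for the whole second after the job is handed in: Both sleeves hang at rest on the level rod, bores on it: the black one within 3 mm of the red collar, the white one's middle within 58 mm of the collar's face (54 mm with no gaps) and within 40 mm of the black one's middle, its bore within 0.2 rad of the rod's direction (x of black_sleeve in the frame of rod_stop below 0.021 m and x of white_sleeve in the frame of rod_stop between 0.048 and 0.058 m and distance between white_sleeve and black_sleeve below 0.04 m and y of white_sleeve in the frame of rod_stop between -0.005 and 0.005 m and z of white_sleeve in the frame of rod_stop between -0.007 and 0.005 m and angle between the x axis of white_sleeve and the x axis of stand, either way round below 0.2 rad and linear speed of each of white_sleeve, black_sleeve below 0.02 m/s); the robot touches nothing.
It fails at once if a sleeve is forced against the stand's rod (over 60 N) (contact force between any of white_sleeve, black_sleeve and stand above 60 N).
It fails at once if the red collar is shifted by more than 4 mm (distance of rod_stop from where it was at the start of the episode above 0.004 m).
It fails at once if a bystander is moved by more than 20 mm (distance of any of tape_measure, solder_spool, tweezers, foot, transformer, nut_driver from where it was at the start of the episode above 0.02 m).
It also fails if it takes over 45 s, if anything falls off the work surface, if the arm or the gripper's body presses on something with over 40 N, if the wrist force passes 120 N, or if a joint passes its speed limit or range.

## Working session

There is one attempt and no reset: what is moved stays moved. The work goes in short steps, Python scripts to look and compute and a tool call to move; the robot and the scene stay as the last step left them, time stands still between calls to the robot, and variables do not carry over. Pictures are saved under pics/ and viewed, at most 10 in all, crops included, and the job is handed in when it is done.

Besides the shell and the picture viewer there is one more tool, called after ">>>" as name(argument=value, ...), one argument or row to a line, values as JSON. step_arm: Moves the arm, as the interface text tells. Its arguments: {"type":"object","properties":{"increments":{"type":"array","items":{"type":"array"}},"fingers":{"type":"number"},"grip_force":{"type":"number"}},"required":["increments"]}

```bash
mkdir -p pics
python3 - <<'E'
from plant import readout,cams,ctrl
import cv2,numpy as np
for n in("scene","side","wrist"):
    im=cams.read_camera(n);cv2.imwrite(f"pics/{n}0.png",im[:,:,::-1]);c=cams.get_calibration(n)
    print(n,{k:np.round(v,4).tolist() for k,v in c.items()})
s=readout.get_state();print({k:np.round(v,4).tolist() for k,v in s.items()},ctrl.hold_point_z)
E
python3 -c "
import cv2,numpy as np
a=[cv2.imread(f'pics/{n}0.png') for n in('scene','side')]
"
```

```text
scene {'fx': 429.8724, 'fy': 429.8724, 'cx': 317.9117, 'cy': 196.2967, 'eye': [0.121, 0.4623, 0.7916], 'rotation': [-0.1292, 0.3786, 0.871, -0.285]}
side {'fx': 437.5231, 'fy': 437.5231, 'cx': 315.0397, 'cy': 198.5353, 'eye': [0.3245, -1.0659, 0.8959], 'rotation': [0.4304, -0.0474, -0.1119, 0.8944]}
wrist {'fx': 309.7069, 'fy': 309.7069, 'cx': 322.9338, 'cy': 195.4979, 'T_tool_cam': [[-0.0016, 0.9561, 0.293, 0.0759], [1.0, 0.0016, 0.0004, 0.0009], [-0.0001, 0.293, -0.9561, -0.1649], [0.0, 0.0, 0.0, 1.0]]}
{'time': 0.15, 'qpos': [-1.475, 0.287, 1.5779, 0.0, 1.2786, -0.15], 'dq': [0.0013, -0.0024, -0.002, -0.0007, -0.0006, -0.001], 'joint_efforts': [0.0008, -40.6607, -29.3138, -0.0001, 0.004, 0.0], 'eef_pos': [0.1642, -0.6542, 0.2076], 'tcp_rot': [0.9925, 0.1226, 0.0, -0.0009], 'contact_force': [-0.1272, -0.6866, 0.2302], 'wrist_torque': [0.0128, 0.043, -0.022], 'finger_force': 0.0, 'opening': 0.9978} 0.0187
```

View pics/scene0.png

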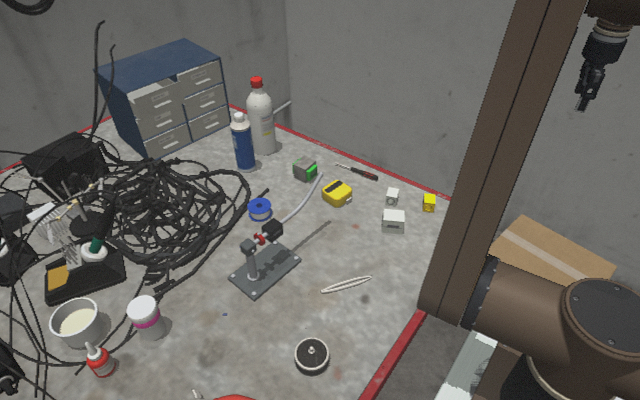

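View pics/side0.png

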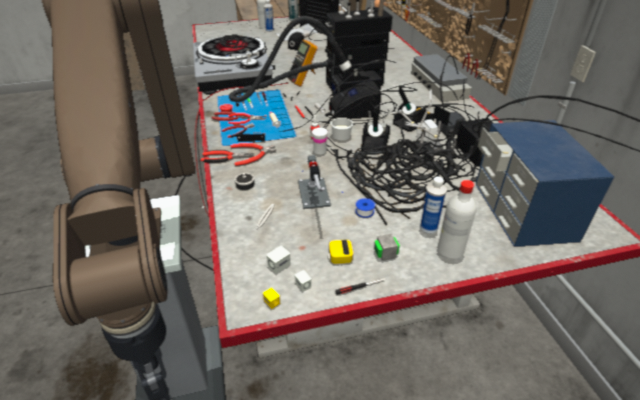

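Candidates: small white block at scene (392,195) / side (303,280), larger white one at scene (393,221) / side (278,258), and a yellow one at scene (429,203). The small white one fits, because the yellow is excluded and the smaller of the rest is meant. I'll confirm it in an enlarged crop.

```bash
cat > h.py <<'E'
import numpy as np,cv2
from scipy.spatial.transform import Rotation as R
from plant import cams,readout
C={n:cams.get_calibration(n) for n in("scene","side")}
def ray(n,u,v):
    c=C[n];d=np.array([(u-c['cx'])/c['fx'],-(v-c['cy'])/c['fy'],-1.])
    d=R.from_quat(c['rotation']).apply(d) if np.size(c['rotation'])==4 else np.array(c['rotation'])@d
    return np.array(c['eye']),d/np.linalg.norm(d)
def plane(n,u,v,z):
    e,d=ray(n,u,v);return e+d*(z-e[2])/d[2]
def proj(n,p):
    c=C[n];q=R.from_quat(c['rotation']).inv().apply(np.array(p)-c['eye'])
    return np.stack([c['cx']-c['fx']*q[...,0]/q[...,2],c['cy']+c['fy']*q[...,1]/q[...,2]],-1)
def tri(a,b):
    e1,d1=ray("scene",*a);e2,d2=ray("side",*b)
    s=np.linalg.lstsq(np.c_[d1,-d2],e2-e1,rcond=None)[0]
    p,q=e1+s[0]*d1,e2+s[1]*d2;return (p+q)/2,np.linalg.norm(p-q)
def wray(u,v,s):
    c=cams.get_calibration("wrist");T=np.array(c['T_tool_cam'])
    x,y=u-c['cx'],v-c['cy'];r=np.hypot(x,y);t=r/c['fx']
    d=np.array([np.sin(t)*x/r,-np.sin(t)*y/r,-np.cos(t)])
    Rt=R.from_quat(s['tcp_rot']).as_matrix()
    return np.array(s['eef_pos'])+Rt@T[:3,3],Rt@T[:3,:3]@d
def wproj(p,s):
    c=cams.get_calibration("wrist");T=np.array(c['T_tool_cam'])
    q=R.from_quat(s['tcp_rot']).inv().apply(np.array(p)-s['eef_pos']);q=(q-T[:3,3])@T[:3,:3]
    rr=np.hypot(q[...,0],q[...,1]);t=np.arctan2(rr,-q[...,2])*c['fx']/rr
    return np.stack([c['cx']+t*q[...,0],c['cy']-t*q[...,1]],-1)
E
python3 - <<'E'
from h import *
a=cv2.imread('pics/scene0.png');b=cv2.imread('pics/side0.png')
A=cv2.resize(a[165:305,220:440],None,fx=3.6,fy=3.6,interpolation=cv2.INTER_CUBIC)
cv2.imwrite('pics/cropA.png',A)
B=cv2.resize(b[145:315,230:420],None,fx=3.5,fy=3.5,interpolation=cv2.INTER_CUBIC)
cv2.imwrite('pics/cropB.png',B)
for z in(0,.032): print(z,plane("scene",392,195,z),plane("side",303,280,z),plane("scene",393,221,z),plane("side",278,258,z))
print(tri((392,195),(303,280)))
E
```

```text
0 [ 0.47468125 -0.34181452  0.        ] [ 0.46966913 -0.30588838  0.        ] [ 4.24570272e-01 -2.57580498e-01  1.11022302e-16] [ 0.41940211 -0.21015608  0.        ]
0.032 [ 0.46038444 -0.30930989  0.032     ] [ 0.46448427 -0.333036    0.032     ] [ 0.41229904 -0.22848077  0.032     ] [ 0.41601268 -0.24072305  0.032     ]
(array([ 0.46632658, -0.32229909,  0.01924276]), np.float64(0.00045179106501410505))
```

View pics/cropA.png

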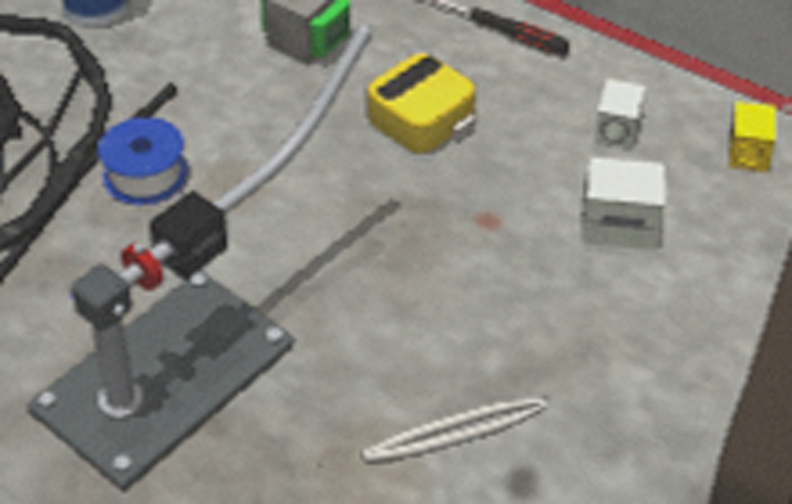

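View pics/cropB.png

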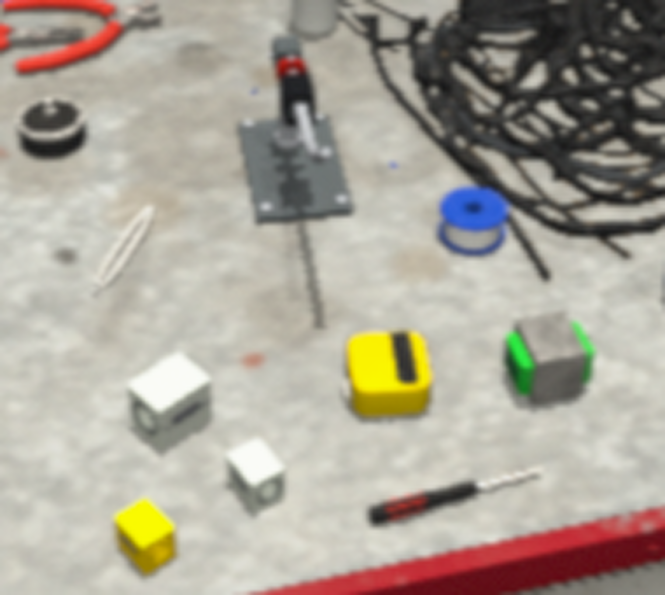

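The crops confirm it: the smaller white block, with a round bore at crop A (617,130), is the target; the larger one and the yellow one stay. The rod tip is at crop A (366,32) and the black sleeve at (190,235). Now I'll measure the sleeve and the stand pose.

Run:
```python
from h import *
from scipy.optimize import least_squares
ims={n:cv2.imread(f'pics/{n}0.png') for n in C}
# sleeve top face: brightest patch
for n,(x0,y0,x1,y1) in dict(scene=(380,180,405,210),side=(290,268,316,294)).items():
    g=cv2.cvtColor(ims[n],cv2.COLOR_BGR2GRAY)[y0:y1,x0:x1]; k=4
    G=cv2.resize(g,None,fx=k,fy=k,interpolation=cv2.INTER_CUBIC)
    for th in (195,205,215):
        m=(G>th).astype(np.uint8);cs=cv2.findContours(m,0,2)[0]
        c=max(cs,key=cv2.contourArea)[:,0,:]
        P=np.array([plane(n,x0+(u+.5)/k-.5,y0+(v+.5)/k-.5,.032)[:2] for u,v in c])
        r=cv2.minAreaRect((P*1e3).astype(np.float32));print(n,th,np.round(r[0],1),np.round(r[1],1),round(r[2],1))
A=lambda u,v:(220+u/3.6,165+v/3.6); B=lambda u,v:(230+u/3.5,145+v/3.5)
obs=[("scene",A(30,407),(-40,45,10)),("scene",A(124,485),(-40,-45,10)),("scene",A(293,341),(110,-45,10)),
("scene",A(366,32),(229.5,0,167)),
("side",B(240,122),(-40,45,10)),("side",B(331,113),(-40,-45,10)),("side",B(352,208),(110,-45,10)),("side",B(258,218),(110,45,10)),("side",B(316,152),(229.5,0,167))]
# decide side labelling by fit
for sgn in (1,-1):
  o=[(n,p,np.array([q[0],q[1]*sgn if n=="side" else q[1],q[2]])/1e3) for n,p,q in obs]
  for s2 in(1,-1):
    for y0 in(-1.5,1.5):
      f=lambda t:np.concatenate([proj(n,[t[0]+np.cos(t[2])*q[0]-np.sin(t[2])*q[1]*s2,t[1]+np.sin(t[2])*q[0]+np.cos(t[2])*q[1]*s2,q[2]])-p for n,p,q in o])
      r=least_squares(f,[.6,0,y0]);
      if r.cost<500: print(sgn,s2,r.x,r.cost,np.round(r.fun.reshape(-1,2),1).tolist())
# tip triangulation
print(tri(A(366,32),B(316,152)))
```

```text
scene 195 [ 466.2 -321.1] [28.2 36.3] 18.5
scene 205 [ 466.1 -320.9] [27.1 34.7] 18.9
scene 215 [ 466.  -320.7] [25.5 33.2] 18.3
side 195 [ 462.3 -332.9] [86.1 67.8] 76.0
side 205 [ 462.4 -333.1] [85.8 67.4] 76.0
side 215 [ 466.4 -317.7] [33.1 42.9] 24.5
-1 1 [ 0.58757449  0.08465765 -1.67633444] 10.706530778891393 [[-1.7, -1.6], [-1.1, -0.1], [1.0, -1.3], [0.7, -0.6], [-1.6, -0.7], [-1.6, -0.5], [-0.5, -0.4], [-1.7, -0.5], [1.3, 0.3]]
-1 1 [0.58757449 0.08465765 4.60685086] 10.706530778890611 [[-1.7, -1.6], [-1.1, -0.1], [1.0, -1.3], [0.7, -0.6], [-1.6, -0.7], [-1.6, -0.5], [-0.5, -0.4], [-1.7, -0.5], [1.3, 0.3]]
(array([ 0.56173376, -0.14038638,  0.1671548 ]), np.float64(0.002750714113994349))
```

>>> step_arm(
  increments=[
    [[20,24,0],[0,0,0.1]],
    [[22,24,0],[0,0,0.118]],
    [[22,24,0],[0,0,0.118]],
    [[22,24,0],[0,0,0.118]],
    [[22,24,0],[0,0,0.118]],
    [[22,24,0],[0,0,0.118]],
    [[22,24,0],[0,0,0.118]],
    [[22,24,0],[0,0,0.118]],
  ],
  fingers=0.1,
  grip_force=30,
)

```text
time: 0.82
eef_pos: [0.339, -0.4612, 0.2084]
tcp_rot: [0.832, 0.555, 0.0, -0.0]
contact_force: [0.5, 0.4, -0.1]
opening: 0.55
finger_force: 0.0
```

>>> step_arm(
  increments=[
    [[22,24,0],[0,0,0.118]],
    [[22,24,0],[0,0,0.118]],
    [[22,24,0],[0,0,0.118]],
    [[22,24,0],[0,0,0.118]],
    [[22,24,0],[0,0,0.118]],
    [[17,23,0],[0,0,0.118]],
    [[0,0,-10],[0,0,0]],
    [[0,0,0],[0,0,0]],
  ],
)

```text
time: 1.48
eef_pos: [0.4651, -0.3178, 0.1966]
tcp_rot: [0.589, 0.808, 0.0, -0.002]
contact_force: [0.5, -0.0, -0.9]
opening: 0.546
finger_force: 0.0
```

Run:
```python
from h import *
s=readout.get_state();im=cams.read_camera("wrist");cv2.imwrite("pics/w1.png",im[:,:,::-1])
print(s['time'],s['eef_pos'],s['tcp_rot'],R.from_quat(s['tcp_rot']).as_matrix().round(3).tolist(),s['opening'],np.round(s['qpos'],2))
c=np.array([.466,-.321,.032]);print(wproj(c,s))
```

```text
1.4833 [ 0.4650674  -0.31780141  0.19658823] [ 5.89138679e-01  8.08030131e-01  5.09367062e-05 -1.70914652e-03] [[-0.306, 0.952, -0.003], [0.952, 0.306, 0.002], [0.003, -0.002, -1.0]] 0.5458779558061696 [-0.78  0.05  1.86 -0.    1.23 -1.09]
[322.2594357  175.01883955]
```

View pics/w1.png

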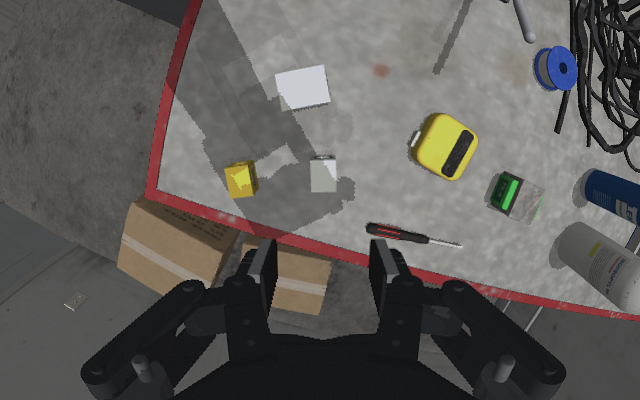

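The wrist view shows the sleeve at (323,174), where I predicted it (322,175). The yellow look-alike at (240,180) and the large white one at (302,88) are clear of the fingers. Descending to grasp.

>>> step_arm(
  increments=[
    [[1,-3,-35],[0,0,0]],
    [[0,0,-40],[0,0,0]],
    [[0,0,-40],[0,0,0]],
    [[0,0,-35],[0,0,0]],
    [[0,0,-25],[0,0,0]],
    [[0,0,-12],[0,0,0]],
    [[0,0,-6],[0,0,0]],
    [[0,0,0],[0,0,0]],
  ],
)

```text
time: 2.2
eef_pos: [0.4655, -0.3232, 0.005]
tcp_rot: [0.591, 0.807, 0.0, -0.001]
contact_force: [0.6, -0.7, -0.3]
opening: 0.551
finger_force: 0.0
```

Run:
```python
from h import *
s=readout.get_state();im=cams.read_camera("wrist");cv2.imwrite("pics/w2.png",im[100:400,170:480,::-1])
print(s['time'],s['eef_pos'],s['contact_force'],wproj([s['eef_pos'][0],s['eef_pos'][1],.032],s)-[170,100])
```

```text
2.2 [ 0.46550241 -0.32322385  0.00503029] [ 0.57112748 -0.70676611 -0.3397344 ] [150.75519319 155.31132393]
```

View pics/w2.png

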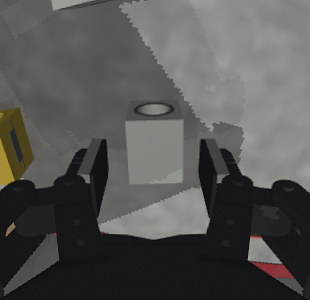

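Run:
```python
from h import *
s=readout.get_state();Rt=R.from_quat(s['tcp_rot']).as_matrix()
for u,v in [(126,122),(184,121),(184,183),(130,184)]:
    e,d=wray(u+170,v+100,s);p=e+d*(.032-e[2])/d[2];print(((p-s['eef_pos'])@Rt*1e3).round(1))
```

```text
[ 17.5 -12.  -25.4]
[ 18.   16.2 -25.4]
[-17.9  17.6 -25.4]
[-18.4 -11.2 -25.4]
```

>>> step_arm(
  increments=[
    [[0,0,-2],[0,0,0]],
    [[0,0,0],[0,0,0]],
    [[0,0,0],[0,0,0]],
    [[0,0,0],[0,0,0]],
  ],
  fingers=-1,
  grip_force=50,
)

```text
time: 2.58
eef_pos: [0.4675, -0.3242, 0.006]
tcp_rot: [0.59, 0.808, -0.001, 0.002]
contact_force: [-0.7, -0.4, 6.0]
opening: 0.3
finger_force: 49.3
```

```bash
cat > plan.py <<'E'
from h import *
import json,os
ST=json.load(open('st.json')) if os.path.exists('st.json') else dict(x=.5876,y=.0847,yaw=-1.6763)
CT=np.array([-.0002,0,-.010])
def axis(l): # arc length from bend start; point & angle in stand frame (mm->m)
    a=np.clip(l/.1,0,np.radians(40)); e=max(l-.1*np.radians(40),0); b=min(l,0)
    return np.array([.125+b+.1*np.sin(a)+e*np.cos(a),0,.11+.1*(1-np.cos(a))+e*np.sin(a)]),a
def S2W(p): return np.array([ST['x'],ST['y'],0])+R.from_euler('z',ST['yaw']).apply(p)
def target(l,off=0):  # off: along normal (m), negative hangs below
    p,a=axis(l);t=np.array([np.cos(a),0,np.sin(a)]);n=np.array([-np.sin(a),0,np.cos(a)])
    Z=R.from_euler('z',ST['yaw']).as_matrix()
    M=Z@np.c_[-t,[0,1,0],-n];c=S2W(p+off*n);return c-M@CT,M
def inc(p,M,s,N):
    d=(p-s['eef_pos'])*1e3/N;w=(R.from_matrix(M)*R.from_quat(s['tcp_rot']).inv()).as_rotvec()/N
    return d.round(1).tolist(),w.round(4).tolist()
TIP=.0698+.05
E
python3 - <<'E'
from plan import *
s=readout.get_state();s=dict(s);s['eef_pos']=np.array(s['eef_pos'])+[0,0,.06]
p,M=target(TIP+.055);print(axis(TIP),p,M.round(3).tolist(),inc(p,M,s,12))
E
```

```text
(array([0.22757089, 0.        , 0.16552647]), np.float64(0.6981317007977318)) [ 0.55853729 -0.18974347  0.19309079] [[0.081, 0.994, -0.068], [0.762, -0.105, -0.639], [-0.643, 0.0, -0.766]] ([7.6, 11.2, 10.6], [-0.0579, -0.0058, -0.0332])
```

>>> step_arm(
  increments=[
    [[0,0,5],[0,0,0]],
    [[0,0,15],[0,0,0]],
    [[0,0,20],[0,0,0]],
    [[0,0,20],[0,0,0]],
  ],
)

```text
time: 2.92
eef_pos: [0.4655, -0.3215, 0.0634]
tcp_rot: [0.59, 0.808, 0.0, -0.001]
contact_force: [1.0, 0.5, -0.7]
opening: 0.299
finger_force: 49.2
```

>>> step_arm(
  increments=[
    [[7.7,11,12],[-0.058,-0.006,-0.033]],
    [[7.7,11,12],[-0.058,-0.006,-0.033]],
    [[7.7,11,12],[-0.058,-0.006,-0.033]],
    [[7.7,11,12],[-0.058,-0.006,-0.033]],
    [[7.7,11,12],[-0.058,-0.006,-0.033]],
    [[7.7,11,12],[-0.058,-0.006,-0.033]],
    [[7.7,11,12],[-0.058,-0.006,-0.033]],
    [[7.7,11,12],[-0.058,-0.006,-0.033]],
  ],
)

```text
time: 3.58
eef_pos: [0.5277, -0.2335, 0.1602]
tcp_rot: [0.675, 0.701, -0.172, 0.155]
contact_force: [0.7, -0.8, -0.3]
opening: 0.3
finger_force: 49.2
```

>>> step_arm(
  increments=[
    [[7.7,11,9],[-0.058,-0.006,-0.033]],
    [[7.7,11,9],[-0.058,-0.006,-0.033]],
    [[7.7,11,9],[-0.058,-0.006,-0.033]],
    [[7.7,11,7],[-0.058,-0.006,-0.033]],
    [[0,0,0],[0,0,0]],
    [[0,0,0],[0,0,0]],
  ],
)

```text
time: 4.08
eef_pos: [0.5587, -0.1893, 0.193]
tcp_rot: [0.698, 0.631, -0.253, 0.227]
contact_force: [0.7, 0.2, 0.2]
opening: 0.3
finger_force: 49.3
```

Run:
```python
from plan import *
s=readout.get_state();im={n:cams.read_camera(n)[:,:,::-1] for n in("wrist","scene","side")}
for n in im: cv2.imwrite(f"pics/{n}3.png",im[n])
p,M=target(TIP+.055);print(s['time'],s['eef_pos'],s['contact_force'],np.round(s['qpos'],2),inc(p,M,s,1))
k=2.2
a=cv2.resize(im['scene'][130:290,220:400],None,fx=k,fy=k,interpolation=2);b=cv2.resize(im['side'][130:290,230:410],None,fx=k,fy=k,interpolation=2)
w=im['wrist'][60:400,150:500];h=np.zeros((240+352,800,3),np.uint8)
h[:352,:396]=a;h[:352,400:796]=b
w=cv2.resize(w,(247,240));h[352:592,:247]=w
cv2.imwrite("pics/m3.png",h)
for l in(TIP+.005,TIP,TIP-.05):print("wrist pred",l,wproj(S2W(axis(l)[0]),s))
```

```text
4.0833 [ 0.55871514 -0.1893133   0.19295425] [0.67884489 0.22341738 0.15836766] [-0.2   0.15  1.89 -0.77  1.15  0.24] ([-0.2, -0.4, 0.1], [-0.0047, -0.0009, -0.0043])
wrist pred 0.12480000000000001 [320.52336835 153.07107356]
wrist pred 0.1198 [320.5405514  143.29301834]
wrist pred 0.0698 [320.80880044  44.54090969]
```

View pics/wrist3.png

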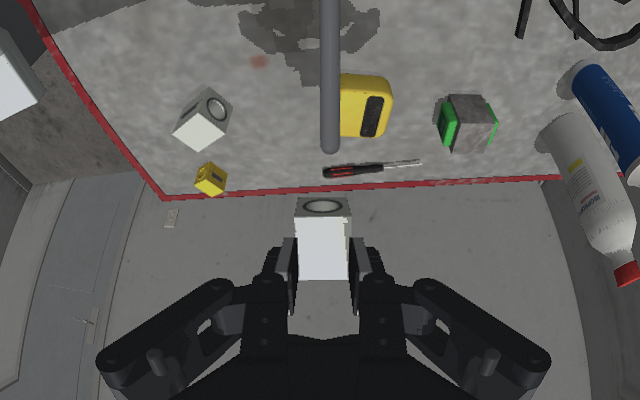

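View pics/m3.png

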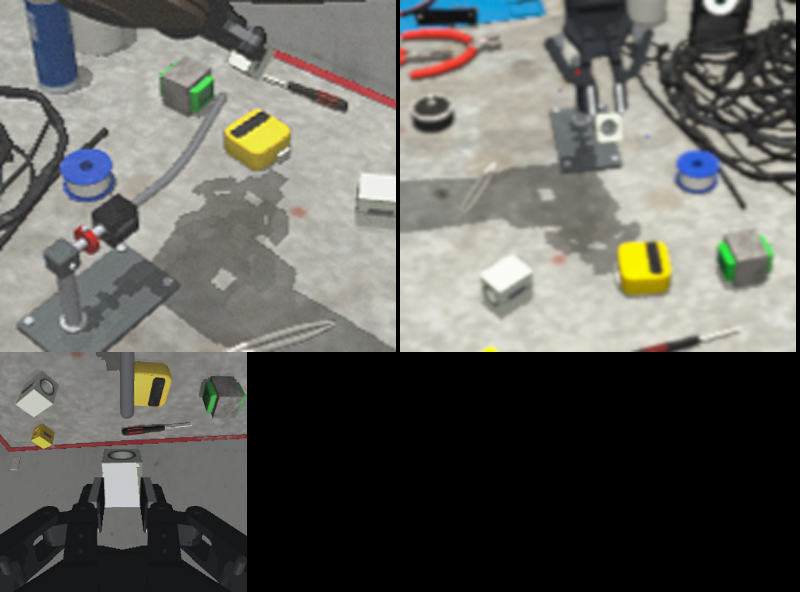

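The wrist view shows the rod tip at (330,152) against a predicted (320.5,153), with the sleeve centre at column 323, so there is a lateral error of a few mm. I'll triangulate the tip from the wrist and scene rays.

Run:
```python
from plan import *
s=readout.get_state();Rt=R.from_quat(s['tcp_rot']).as_matrix();E0=np.array(s['eef_pos'])
g=cv2.cvtColor(cv2.imread('pics/wrist3.png'),cv2.COLOR_BGR2GRAY).astype(float)
gx=cv2.Sobel(g,cv2.CV_64F,1,0)
for v in range(0,146,12):
    r=np.abs(gx[v,300:360]);L=300+r[8:28].argmax()+8;Rr=300+30+r[30:50].argmax();print(v,L,Rr,(L+Rr)/2,end=' | ')
print()
def x2(e1,d1,e2,d2):
    t=np.linalg.lstsq(np.c_[d1,-d2],e2-e1,rcond=None)[0];p,q=e1+t[0]*d1,e2+t[1]*d2;return (p+q)/2,np.linalg.norm(p-q)*1e3
# scene tip: rod edges
gs=cv2.imread('pics/scene3.png')[160:215,280:335];cv2.imwrite('pics/t.png',cv2.resize(gs,None,fx=10,fy=10,interpolation=2))
for sc in [(320.9,174.1),(322.5,174.1)]:
    p,e=x2(*wray(330,153,s),*ray("scene",*sc));print("tip end",p,e,"pred",S2W(axis(TIP+.005)[0]),"tool",((p-E0)@Rt*1e3).round(1))
for l in (TIP+.005,TIP-.05,0):print(proj("scene",S2W(axis(l)[0])))
# lateral in tool frame of sleeve front top corners, at tool z=-10-16
for u,v in[(294.5,216),(351.5,216),(298,279),(349,279),(295.5,199),(350.5,199)]:
    e,d=wray(u,v,s);e=(e-E0)@Rt;d=d@Rt;zt=-.026; q=e+d*(zt-e[2])/d[2];print((q*1e3).round(1),end=' ')
```

```text
0 320 348 334.0 | 12 321 338 329.5 | 24 321 349 335.0 | 36 321 340 330.5 | 48 316 338 327.0 | 60 321 340 330.5 | 72 321 340 330.5 | 84 319 340 329.5 | 96 319 340 329.5 | 108 319 340 329.5 | 120 319 340 329.5 | 132 319 340 329.5 | 144 320 340 330.0 | 
tip end [ 0.56682494 -0.14422981  0.16720669] 7.437461517646552 pred [ 0.5632316  -0.14541444  0.16874041] tool [ 53.3   4.  -10.5]
tip end [ 0.56650143 -0.14974436  0.16302052] 6.4730226105844855 pred [ 0.5632316  -0.14541444  0.16874041] tool [51.7  4.3 -3.7]
[322.91786846 172.31978337]
[310.51527021 193.15722237]
[290.97100218 215.38912678]
[ 21.7 -12.4 -26. ] [ 21.7  15.  -26. ] [-13.9 -11.8 -26. ] [-14.  15. -26.] [ 30.3 -11.6 -26. ] [ 30.3  14.3 -26. ]
```

View pics/t.png

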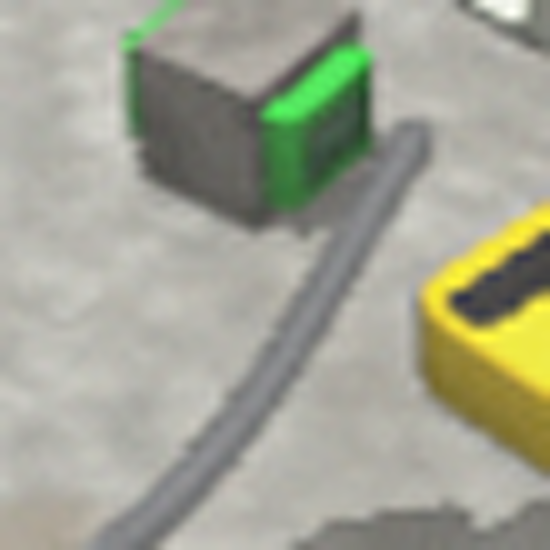

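Run:
```python
from plan import *
s=readout.get_state();Rt=R.from_quat(s['tcp_rot']).as_matrix();E0=np.array(s['eef_pos'])
def x2(e1,d1,e2,d2):
    t=np.linalg.lstsq(np.c_[d1,-d2],e2-e1,rcond=None)[0];p,q=e1+t[0]*d1,e2+t[1]*d2;return (p+q)/2,np.linalg.norm(p-q)*1e3
p,e=x2(*wray(330,153,s),*ray("scene",321.4,172.));print("tip end",p,e,"tool",((p-E0)@Rt*1e3).round(1))
T=lambda *q:E0+Rt@(np.array(q)/1e3)
c=[3.7,0,-10]
cor={f"{i}{j}{k}":T(c[0]+18*i,14*j,c[2]+16*k) for i in(1,-1) for j in(1,-1) for k in(1,-1)}
for n,(x0,y0,x1,y1) in dict(scene=(318,145,348,170),side=(312,172,340,200)).items():
    print(n,{k:proj(n,v).round(1).tolist() for k,v in cor.items()})
    g=cv2.cvtColor(cv2.imread(f'pics/{n}3.png'),cv2.COLOR_BGR2GRAY)[y0:y1,x0:x1]
    print(x0,y0);[print(' '.join('%3d'%q for q in r)) for r in g]
print(proj("side",T(c[0]-18,0,-10)),proj("side",S2W(axis(TIP)[0])))
```

```text
tip end [ 0.5672184  -0.14562971  0.16919347] 2.54439840134202 tool [ 51.    4.6 -11.1]
scene {'111': [328.2, 161.0], '11-1': [322.3, 156.6], '1-11': [337.4, 166.1], '1-1-1': [331.6, 161.7], '-111': [336.2, 147.6], '-11-1': [330.5, 142.8], '-1-11': [345.5, 152.5], '-1-1-1': [340.0, 147.8]}
318 145
 51  49  52  51  49  48  52  59 104 127 132 131 133 132 133 134 119  90  84  76  66  55  45 110 134 132 135 132 134 131
 50  51  47  50  54  47  48  51  50  75 112 130 134 136 133 131 122 129 129  98  63  52  40 106 134 129 131 132 135 129
 50  51  56  50  51  52  59  53  54  49  63  94 118 128 132 120 125 132 124 107  81  56  36 108 131 123 128 131 131 130
 53  52  55  61  54  58  52  55  55  47  52  53  75  97 113 122 129 132 112  93  74  52  38 107 131 126 128 128 133 129
 81  49  54  52  56  54  55  56  56  57  55  68  89  73  74 109 129 119  97  82  58  48  62 107 128 132 124 128 127 126
146  90  66  50  53  52  52  49  53  55  57  83  83  73  71  81  83  94  87  68  55  59 109 121 118 129 132 131 129 126
176 162 131  96  67  48  51  55  54  53  71  76  73  68  74  76  70  61  66  57  
[... 4900 characters left out ...]
 132 167 192 198 193 182 174 167 171 183 194 194 189 185 183 183 181 181 176 173 173
 74  73  90 105 113 113 115 118 129 138 139 137 130 126 122 130 154 178 186 187 188 189 186 185 185 184 178 175
 74  71  76  84  88  92 106 116 119 118 119 119 118 118 118 122 139 167 185 189 191 191 190 188 189 185 181 179
 70  69  70  75  78  84 102 115 119 118 117 118 118 117 118 122 137 167 189 194 195 197 195 192 189 185 183 182
 70  67  69  72  77  83 100 115 119 118 117 117 117 117 118 121 132 162 187 197 199 199 199 197 192 188 187 189
 70  70  70  75  77  83  97 112 119 119 117 119 118 118 120 123 127 149 177 194 199 201 203 201 198 194 192 195
[324.37288371 187.74545646] [321.47116019 188.75378727]
```

The side view agrees to 0.3 px on the sleeve bore. The rod's height relative to the bore is still uncertain, so I'll back off 60 mm along the bore axis, fix the lateral offset and take a second wrist view for parallax.

>>> step_arm(
  increments=[
    [[-0.5,-11.5,9.6],[0,0,0]],
    [[-0.5,-11.5,9.6],[0,0,0]],
    [[-0.5,-11.5,9.6],[0,0,0]],
    [[-0.5,-11.5,9.6],[-0.004,0,-0.004]],
    [[0,0,0],[0,0,0]],
    [[0,0,0],[0,0,0]],
  ],
)

```text
time: 4.73
eef_pos: [0.5563, -0.2377, 0.2327]
tcp_rot: [0.7, 0.627, -0.254, 0.229]
contact_force: [-0.1, 0.3, -0.8]
opening: 0.296
finger_force: 49.3
```

Run:
```python
from plan import *
import json
s=readout.get_state();im=cams.read_camera("wrist")[:,:,::-1];cv2.imwrite("pics/wrist4.png",im)
json.dump({k:np.array(v).tolist() for k,v in s.items()},open('s4.json','w'))
print(s['time'],s['eef_pos'],s['tcp_rot'])
g=cv2.cvtColor(im,cv2.COLOR_BGR2GRAY)
for l in(TIP+.005,TIP-.05):print(wproj(S2W(axis(l)[0]),s))
print('side tip');b=cv2.cvtColor(cv2.imread('pics/side0.png'),cv2.COLOR_BGR2GRAY)
[print(v,b[v,308:330]) for v in range(174,196)]
print('w4');[print(v,g[v,306:354:2]) for v in range(10,80,2)]
g3=cv2.cvtColor(cv2.imread("pics/wrist3.png"),cv2.COLOR_BGR2GRAY);print('w3');[print(v,g3[v,312:348:1]) for v in range(136,160,2)]
```

```text
4.7333 [ 0.55634048 -0.23774319  0.23274319] [ 0.70022519  0.62655778 -0.25422308  0.2290866 ]
[313.08996102  29.63165493]
[312.97081129 -63.78050656]
side tip
174 [176 142  80  37  30  53  89 114 113  90  59  77 135 171 178 179 179 177
 179 180 180 180]
175 [173 141  81  38  36  72 131 175 182 143  81  74 131 166 174 178 178 179
 179 179 181 183]
176 [171 140  84  42  41  72 136 187 199 160  93  79 131 166 173 174 175 176
 175 175 178 182]
177 [168 139  89  46  41  67 122 179 199 170 110  87 140 172 167 161 167 172
 173 177 180 183]
178 [152 125  88  52  38  55 101 161 198 186 133  93 139 170 155 137 153 168
 173 178 183 185]
179 [129 110  86  57  34  37  81 147 194 196 151  93 104 128 125 129 149 169
 176 182 188 190]
180 [116 106  93  72  54  49  79 139 188 201 165 110 100 112 118 126 148 167
 179 187 193 197]
181 [113 111 105  96  87  88 101 138 183 201 179 137 117 117 118 123 137 162
 181 192 198 201]
182 [123 125 115 109 106 105 116 141 176 199 190 155 125 119 119 121 134 160
 182 191 195 198]
183 [130 134 119 112 111 110 125 150 174 197 196 166 129 118 119 120 130 156
 178 186
[... 5837 characters left out ...]
84  88  91  93  94  96
  93  92  89  89  87  83  79  76 113 129 132 130 130 128 127 127 127 125]
152 [130 129 130 129 129 129 129 131 131 132 133 115  90  74  82  84  86  86
  86  85  83  79  73  81 106 140 140 140 138 137 135 132 130 130 130 130]
154 [131 131 132 132 132 133 132 132 132 133 135 136 134 126 116 117 115 107
 103 113 114 124 138 145 143 142 141 139 139 138 139 139 140 139 138 136]
156 [130 130 130 129 129 129 131 132 134 133 133 133 133 133 134 135 135 135
 134 135 136 137 137 138 137 138 138 139 139 139 140 141 141 140 139 139]
158 [134 131 131 133 136 136 136 136 138 135 133 131 131 131 132 131 131 131
 129 129 130 130 129 130 131 133 135 137 139 139 141 141 143 141 141 139]
```

Run:
```python
from plan import *
import json
s4=json.load(open('s4.json'));s3=dict(eef_pos=[0.55871514,-0.1893133,0.19295425],tcp_rot=R.from_quat([.698,.631,-.253,.227]).as_quat())
Rt=R.from_quat(s4['tcp_rot']).as_matrix();E0=np.array(s4['eef_pos'])
def x2(e1,d1,e2,d2):
    t=np.linalg.lstsq(np.c_[d1,-d2],e2-e1,rcond=None)[0];p,q=e1+t[0]*d1,e2+t[1]*d2;return (p+q)/2,np.linalg.norm(p-q)*1e3
for a,b in [((329.9,153.3),(323,31)),((329.9,152.5),(323,31.5)),((329.9,154),(323,30.5))]:
    p,e=x2(*wray(*a,s3),*wray(*b,s4));print(p,e,((p-E0)@Rt*1e3).round(1))
print(Rt.round(3).tolist(),((S2W(axis(TIP+.005)[0])-E0)@Rt*1e3).round(1))
# sleeve bore ellipse / edges in w4
g=cv2.cvtColor(cv2.imread("pics/wrist4.png"),cv2.COLOR_BGR2GRAY)
for v in(218,222,240,260,276):
    r=np.abs(np.diff(g[v,285:360].astype(int)));i=np.where(r>25)[0];print(v,285+i)
print([ (v,int(g[v,323])) for v in range(192,290,2)])
```

```text
[ 0.5678635  -0.14731596  0.16763891] 0.0592465660113736 [111.7   1.4  -8.8]
[ 0.56777378 -0.14831755  0.16621379] 0.020037693971644243 [111.8   1.4  -7. ]
[ 0.56794631 -0.14639402  0.16891604] 0.0950044790182159 [111.6   1.4 -10.3]
[[0.086, 0.994, -0.069], [0.761, -0.11, -0.639], [-0.643, 0.002, -0.766]] [112.   -3.4 -10.5]
218 [293 342]
222 [293 294 343 344]
240 [292 296 297 344 345 348 349]
260 [289 297 298 346 347 348 356]
276 [286 287 290 297 298 346 347 348 358]
[(192, 110), (194, 108), (196, 110), (198, 75), (200, 61), (202, 128), (204, 130), (206, 131), (208, 131), (210, 120), (212, 45), (214, 81), (216, 119), (218, 205), (220, 204), (222, 203), (224, 204), (226, 203), (228, 204), (230, 204), (232, 204), (234, 203), (236, 203), (238, 203), (240, 204), (242, 203), (244, 204), (246, 204), (248, 204), (250, 203), (252, 204), (254, 204), (256, 204), (258, 204), (260, 204), (262, 204), (264, 204), (266, 204), (268, 205), (270, 204), (272, 204), (274, 204), (276, 204), (278, 207), (280, 104), (282, 113), (284, 112), (286, 113), (288, 112)]
```

```bash
cat >> plan.py <<'E'
CT=np.array([.0037,0,-.0095])
def seq(ls,offs,s=None):
    s=s or readout.get_state();P,M=np.array(s['eef_pos']),R.from_quat(s['tcp_rot'])
    print('t',round(s['time'],2),'F',np.round(s['contact_force'],1),'tau',np.round(s['wrist_torque'],2))
    for l,o in zip(ls,offs):
        p,m=target(l,o);m=R.from_matrix(m);print(round(l*1e3,1),((p-P)*1e3).round(1).tolist(),(m*M.inv()).as_rotvec().round(3).tolist());P,M=p,m
def where(s=None):
    s=s or readout.get_state();Rt=R.from_quat(s['tcp_rot']);c=np.array(s['eef_pos'])+Rt.apply(CT)
    q=R.from_euler('z',-ST['yaw']).apply(c-[ST['x'],ST['y'],0]);X=R.from_euler('z',-ST['yaw']).apply(Rt.apply([1,0,0]));print('sleeve in stand mm',(q*1e3).round(1),'pitch deg',np.degrees(np.arcsin(-X[2])).round(1),'yaw',np.degrees(np.arctan2(-X[1],-X[0])).round(1))
E
python3 - <<'E'
import json
from plan import *
s=json.load(open('s4.json'));Rt=R.from_quat(s['tcp_rot']).as_matrix();E0=np.array(s['eef_pos'])
p=E0+Rt@np.array([.1117,0,-.009]);q=axis(TIP+.005)[0];print(p,q)
yaw=-1.6833;o=p-R.from_euler('z',yaw).apply(q);print(o)
json.dump(dict(x=o[0],y=o[1],yaw=yaw),open('st.json','w'))
E
python3 - <<'E'
from plan import *
where();seq(np.r_[np.linspace(TIP+.1,TIP+.03,6)],[0]*6)
E
```

```text
[ 0.56652169 -0.14698662  0.16780108] [0.23140112 0.         0.16874041]
[ 0.59250029  0.08295161 -0.00093933]
sleeve in stand mm [ 3.131e+02 -3.000e-01  2.367e+02] pitch deg 40.0 yaw 0.2
t 4.78 F [-0.7  0.3 -0.6] tau [ 0.41 -0.04  0.05]
219.8 [1.2, 8.9, -6.9] [0.0, 0.001, -0.003]
205.8 [1.2, 10.7, -9.0] [0.0, 0.0, 0.0]
191.8 [1.2, 10.7, -9.0] [0.0, 0.0, 0.0]
177.8 [1.2, 10.7, -9.0] [0.0, 0.0, 0.0]
163.8 [1.2, 10.7, -9.0] [0.0, 0.0, 0.0]
149.8 [1.2, 10.7, -9.0] [0.0, 0.0, 0.0]
```

>>> step_arm(
  increments=[
    [[1.2,9,-7],[0,0,-0.003]],
    [[1.2,10.7,-9],[0,0,0]],
    [[1.2,10.7,-9],[0,0,0]],
    [[1.2,10.7,-9],[0,0,0]],
    [[1.2,10.7,-9],[0,0,0]],
    [[1.2,10.7,-9],[0,0,0]],
    [[0,0,0],[0,0,0]],
  ],
)

```text
time: 5.37
eef_pos: [0.5624, -0.1711, 0.1759]
tcp_rot: [0.699, 0.628, -0.256, 0.226]
contact_force: [-0.6, 0.0, -2.6]
opening: 0.299
finger_force: 49.3
```

Run:
```python
from plan import *
where();s=readout.get_state();im=cams.read_camera("wrist")[:,:,::-1];cv2.imwrite("pics/wrist5.png",im)
g=cv2.cvtColor(im,cv2.COLOR_BGR2GRAY)
print('tip end pred',wproj(S2W(axis(TIP+.005)[0]),s))
for v in range(20,206,12):
    r=np.abs(np.diff(g[v,295:360].astype(int)));print(v,295+np.where(r>18)[0])
[print(v,g[v,300:350:2]) for v in range(190,224,2)]
seq([TIP+.03-.004*i for i in range(1,7)],[0]*6)
```

```text
sleeve in stand mm [246.9  -1.4 180.8] pitch deg 39.9 yaw 0.5
tip end pred [323.41444219 202.49359259]
20 []
32 [347 353 354]
44 [297 298 311]
56 []
68 [341]
80 [300 334 335]
92 [301 335]
104 [314 315]
116 [314 334 335]
128 [315 334 335 336]
140 [314 315 334 335 336]
152 [315 334 335 336 358]
164 [315 334 335]
176 [315 335]
188 [315 334 335]
200 [297 310 319 331]
190 [130 128 123 129 132 130 134 139  97 109 127 140 148 153 145 131 120  94
  39  50  55  63  78  85  81]
192 [131 130 130 131 130 133 133 131  89 108 126 135 141 145 137 131 123  82
  67  59  51  50  42  40  53]
194 [135 132 133 134 133 134 135 131 100  93 128 136 141 145 137 130  86  71
  85  96 100 123 120 124 132]
196 [133 131 132 133 132 133 137 138 136  79  93 135 148 152 116  92  83  92
 125 110 107 108 108 115 130]
198 [ 84  79  78  79  78  78  79  80  80  76  87  92  98  97  91  88  81  73
  79  79  79  79  79  94 136]
200 [80 81 81 81 82 78 52 47 46 55 84 88 90 91 87 86 51 59 78 79 81 80 81 75
 60]
202 [ 82  81  81  54  42  56  84 102 114 119 123 111 106  97 100 120 103  75
  46  43  67  81  80  81  70]
204 [ 80  
[... 599 characters left out ...]
103 106 106 106 105 105 105 104 104 117 117 117 117 118 118
 118 118 127 136 139 100 102]
218 [199 199 198 199 199 200 199 198 198 199 199 198 202 201 201 202 202 201
 200 200 200 200 203 125 129]
220 [199 200 200 200 200 200 200 200 199 199 200 199 200 200 200 200 200 200
 198 199 199 200 202 124 128]
222 [200 200 200 199 200 200 200 201 200 200 200 200 200 200 200 200 200 200
 199 199 199 199 203 125 128]
t 5.42 F [ 0.2  0.3 -0.3] tau [ 0.39 -0.08  0.02]
145.8 [0.9, 0.4, 0.0] [-0.0, -0.004, -0.004]
141.8 [0.3, 3.0, -2.6] [0.0, 0.0, 0.0]
137.8 [0.3, 3.0, -2.6] [0.0, 0.0, 0.0]
133.8 [0.3, 3.0, -2.6] [0.0, 0.0, 0.0]
129.8 [0.3, 3.0, -2.6] [0.0, 0.0, 0.0]
125.8 [0.3, 3.0, -2.6] [0.0, 0.0, 0.0]
```

>>> step_arm(
  increments=[
    [[1.2,0.4,0],[0,-0.004,-0.004]],
    [[0.3,3,-2.6],[0,0,0]],
    [[0.3,3,-2.6],[0,0,0]],
    [[0.3,3,-2.6],[0,0,0]],
    [[0.3,3,-2.6],[0,0,0]],
    [[0.3,3,-2.6],[0,0,0]],
    [[0,0,0],[0,0,0]],
  ],
)

```text
time: 6.0
eef_pos: [0.5662, -0.1583, 0.1663]
tcp_rot: [0.702, 0.625, -0.254, 0.229]
contact_force: [-0.0, -0.4, -1.3]
opening: 0.3
finger_force: 49.3
```

Run:
```python
from plan import *
where();s=readout.get_state();im=cams.read_camera("wrist")[:,:,::-1];cv2.imwrite("pics/wrist6.png",im)
g=cv2.cvtColor(im,cv2.COLOR_BGR2GRAY)
for v in range(140,216,6):
    r=np.abs(np.diff(g[v,295:360].astype(int)));print(v,295+np.where(r>18)[0])
[print(v,g[v,300:350:2]) for v in range(194,220,2)]
seq([TIP+.002-.005*i for i in range(8)],[0]*8)
```

```text
sleeve in stand mm [233.7   1.  171.2] pitch deg 40.0 yaw -0.3
140 [309 328 329]
146 [308 309 328 329]
152 [309 328 329 358]
158 [309 328 329 330 356 357 358]
164 [309 318 328 329 330 355 356]
170 [309 329 330 354 355 356]
176 [309]
182 [309 330]
188 [309 310 311 330]
194 [310 314 325]
200 [297]
206 [295 296 302 305 330 342 348]
212 []
194 [135 135 134 129 128 133  75  97 136 140 148 140 124  81  75  58  51  42
  29  25  25  25  24  30  42]
196 [139 140 138 132 126 132  75  88  96  98  99  97  89  85  76  39  50  54
  64  71  72  81  74  62  35]
198 [84 78 77 78 78 78 79 88 94 96 96 93 91 84 75 72 82 81 80 80 81 79 81 74
 32]
200 [80 79 80 81 78 77 79 88 94 95 97 94 90 85 75 48 46 59 78 79 80 81 80 77
 65]
202 [ 80  81  81  54  42  57  76  89  95  95  95  92  90  86  74  93 104  74
  46  43  68  81  80  80  58]
204 [ 80  72  41  45  75  97  78  88  93  95  96  93  90  85  74  98 117 108
  87  53  33  74  81  80  92]
206 [ 81  58  37  72  78  94  77  87  94  95  96  93  90  86  74  97 116 106
  94  71  35  45  81  80  77]
208 [ 81  72  37  45  71  96  79  88  94  96  97  95  91  87  7
[... 169 characters left out ...]
 54 55 64 72 81 81 80 80 80 80 80
 80]
214 [80 80 79 80 80 80 80 79 81 80 80 81 80 80 80 80 79 79 79 79 79 78 78 79
 79]
216 [ 96  95  94 104 106 106 105 104 105 105 104 114 117 117 117 117 117 118
 118 118 126 136 112 101 102]
218 [198 198 197 198 198 198 198 198 198 198 197 200 201 201 201 201 200 200
 199 199 199 200 153 128 128]
t 6.05 F [ 0.4 -0.3 -0.4] tau [ 0.39 -0.06 -0.01]
121.8 [-0.6, 4.9, -4.7] [0.001, 0.004, 0.002]
116.8 [0.4, 3.8, -3.2] [0.0, 0.0, 0.0]
111.8 [0.4, 3.8, -3.2] [0.0, 0.0, 0.0]
106.8 [0.4, 3.8, -3.2] [0.0, 0.0, 0.0]
101.8 [0.4, 3.8, -3.2] [0.0, 0.0, 0.0]
96.8 [0.4, 3.8, -3.2] [0.0, 0.0, 0.0]
91.8 [0.4, 3.8, -3.2] [0.0, 0.0, 0.0]
86.8 [0.4, 3.8, -3.2] [0.0, 0.0, 0.0]
```

>>> step_arm(
  increments=[
    [[-0.8,4.2,-3.8],[0,0.004,0.002]],
    [[0.4,3.8,-3.2],[0,0,0]],
    [[0.4,3.8,-3.2],[0,0,0]],
    [[0.4,3.8,-3.2],[0,0,0]],
    [[0.4,3.8,-3.2],[0,0,0]],
    [[0.4,3.8,-3.2],[0,0,0]],
    [[0.4,3.8,-3.2],[0,0,0]],
    [[0,0,0],[0,0,0]],
  ],
)

```text
time: 6.72
eef_pos: [0.5679, -0.131, 0.1431]
tcp_rot: [0.7, 0.626, -0.255, 0.228]
contact_force: [0.5, -0.8, -1.1]
opening: 0.296
finger_force: 49.3
```

Run:
```python
from plan import *
where();s=readout.get_state();im=cams.read_camera("wrist")[:,:,::-1];cv2.imwrite("pics/wrist7.png",im)
g=cv2.cvtColor(im,cv2.COLOR_BGR2GRAY)
for v in range(20,200,12):
    r=np.abs(np.diff(g[v,295:360].astype(int)));print(v,295+np.where(r>18)[0])
[print(v,g[v,300:350:2]) for v in range(198,216,2)]
print([wproj(S2W(axis(l)[0]),s).round(0).tolist() for l in (.07,.04,0,-.02)])
seq([.092-.005*i for i in range(8)],np.linspace(0,.0008,8))
```

```text
sleeve in stand mm [206.4  -0.5 148. ] pitch deg 40.0 yaw 0.1
20 []
32 []
44 [352 358]
56 []
68 [296 307]
80 [344 345]
92 [336 337]
104 [299 331]
116 [309 331]
128 [310 311 331]
140 [310 311 331 332]
152 [311]
164 [311 312]
176 [311 331 332]
188 [311 312 331 332 358]
198 [ 86  78  78  77  79  78  73  76  88  94  96  97  92  92  85  77  72  79
  78  78  77  78  77 106 170]
200 [ 80  80  80  81  77  79  49  77  87  94  97  96  94  92  85  77  53  59
  78  80  81  80  79  93 172]
202 [ 79  80  82  53  42  56  71  75  86  94  97  96  94  92  86  77  86  75
  45  43  67  81  80  77 131]
204 [ 81  71  42  44  74  95 106  73  88  94  97  96  94  91  87  76  99 108
  88  53  34  74  80  79  97]
206 [ 81  58  36  74  78  92 106  72  87  94  97  97  94  92  86  75  98 107
  94  72  34  49  81  80  76]
208 [ 80  71  36  44  72  95 106  72  87  93  96  97  94  92  86  76  99 105
  67  44  46  77  81  79  78]
210 [80 81 75 56 44 43 69 68 80 85 88 91 88 84 78 52 55 42 49 66 82 81 81 80
 79]
212 [81 80 80 79 81 73 68 55 53 45 44 44 46 54 53 63 72 81 81 79 80 80 81 81
 80]
214 [80 79 80 79 80 79 80 80 80 80 80 81 81 80 79 80 79 79 79 79 79 77 78 78
 79]
[[321.0, 197.0], [321.0, 142.0], [321.0, 66.0], [321.0, 24.0]]
t 6.77 F [-0.4 -0.2 -0.4] tau [ 0.4  -0.08 -0.  ]
92.0 [0.4, 0.4, -0.8] [0.001, -0.0, -0.0]
87.0 [0.4, 3.9, -3.1] [0.0, 0.0, 0.0]
82.0 [0.4, 3.9, -3.1] [0.0, 0.0, 0.0]
77.0 [0.4, 3.9, -3.1] [0.0, 0.0, 0.0]
72.0 [0.4, 3.9, -3.1] [0.0, 0.0, 0.0]
67.0 [0.5, 4.0, -3.3] [0.028, -0.003, 0.0]
62.0 [0.5, 4.3, -3.3] [0.05, -0.006, 0.0]
57.0 [0.5, 4.4, -3.1] [0.05, -0.006, -0.0]
```

```bash
python3 - <<'E'
import json
from plan import *
piv=S2W(axis(.092)[0]);yaw=-1.668
o=piv-R.from_euler('z',yaw).apply(axis(.092)[0]);json.dump(dict(x=o[0],y=o[1],yaw=yaw),open('st.json','w'));print(o)
E
cat >> plan.py <<'E'
def target(l,off=0):
    D=np.linspace(-.016,.016,9);p=np.mean([axis(l+d)[0] for d in D],0);c=axis(l+.016)[0]-axis(l-.016)[0];a=np.arctan2(c[2],c[0])
    t=np.array([np.cos(a),0,np.sin(a)]);n=np.array([-np.sin(a),0,np.cos(a)])
    M=R.from_euler('z',ST['yaw']).as_matrix()@np.c_[-t,[0,1,0],-n];return S2W(p+off*n)-M@CT,M
E
python3 - <<'E'
from plan import *
where();seq([.092-.005*i for i in range(8)],[0]*8)
E
```

```text
[0.58936164 0.08328192 0.        ]
sleeve in stand mm [206.7  -0.3 148.4] pitch deg 40.0 yaw -0.8
t 6.77 F [-0.4 -0.2 -0.4] tau [ 0.4  -0.08 -0.  ]
92.0 [0.5, 0.4, -0.8] [0.001, -0.0, 0.015]
87.0 [0.4, 3.8, -3.2] [0.0, 0.0, 0.0]
82.0 [0.4, 3.8, -3.2] [0.002, -0.0, 0.0]
77.0 [0.4, 3.9, -3.3] [0.01, -0.001, -0.0]
72.0 [0.4, 4.0, -3.3] [0.018, -0.002, 0.0]
67.0 [0.4, 4.1, -3.2] [0.025, -0.002, -0.0]
62.0 [0.4, 4.2, -3.2] [0.033, -0.003, 0.0]
57.0 [0.4, 4.4, -3.1] [0.041, -0.004, -0.0]
```

>>> step_arm(
  increments=[
    [[0.4,0.4,-0.6],[0,0,0.015]],
    [[0.4,3.8,-3.2],[0,0,0]],
    [[0.4,3.8,-3.2],[0.002,0,0]],
    [[0.4,3.9,-3.3],[0.01,-0.001,0]],
    [[0.4,4,-3.3],[0.018,-0.002,0]],
    [[0.4,4.1,-3.2],[0.025,-0.002,0]],
    [[0.4,4.2,-3.2],[0.033,-0.003,0]],
    [[0,0,0],[0,0,0]],
  ],
)

```text
time: 7.43
eef_pos: [0.5711, -0.1074, 0.1241]
tcp_rot: [0.707, 0.641, -0.222, 0.202]
contact_force: [-0.8, -0.5, 0.1]
opening: 0.297
finger_force: 49.3
```

```bash
cat > look.py <<'E'
from plan import *
import sys
def look(n,l0,k=8,d=.005,off=0):
    where();s=readout.get_state();im=cams.read_camera("wrist")[:,:,::-1];cv2.imwrite(f"pics/wrist{n}.png",im)
    g=cv2.cvtColor(im,cv2.COLOR_BGR2GRAY)
    for v in range(104,200,12):
        r=np.abs(np.diff(g[v,295:360].astype(int)));print(v,295+np.where(r>18)[0],end=' ')
    print();[print(v,g[v,296:350:2]) for v in range(198,213,2)]
    seq([l0-d*i for i in range(k)],[off]*k)
E
python3 -c "
from look import *
look(8,.062)"
```

```text
sleeve in stand mm [183.1   0.4 129.8] pitch deg 34.9 yaw -0.1
104 [332 345] 116 [332 337] 128 [332] 140 [308 331] 152 [308 331] 164 [310 331] 176 [310 330 331] 188 [310 330 331] 
198 [123  94  85  83  79  79  79  80  76 108 138 148 159 154 145 138  92  71
  81  81  81  81  80  81  81  85 100]
200 [124  77  81  81  81  81  78  78  70  84  88 146 155 151  89  87  81  68
  47  60  79  80  82  80  81  83 103]
202 [115  79  81  81  82  54  42  58  71  87  92  99 103  98  93  89  82  79
 104  71  45  43  68  83  80  80 100]
204 [110  80  81  78  41  44  76  98  77  85  93  99 104  99  94  90  83  80
 119 110  89  53  34  75  80  81  90]
206 [101  80  81  59  37  75  78  95  75  86  93  99 105  99  95  90  82  79
 119 108  94  72  36  48  81  82  78]
208 [ 91  81  81  71  36  45  72  97  88  84  93 100 105 100  94  91  82  80
 120 106  67  44  46  77  80  80  78]
210 [84 80 80 81 77 57 45 44 60 77 85 90 95 93 87 83 75 49 67 42 50 67 83 81
 81 81 79]
212 [80 80 81 81 81 82 82 73 69 56 48 46 45 46 46 46 55 65 73 82 81 81 81 81
 81 81 80]
t 7.48 F [-0.3  0.3  0. ] tau [ 0.33 -0.07 -0.02]
62.0 [-0.3, 0.6, -1.0] [0.001, 0.0, 0.001]
57.0 [0.4, 4.4, -3.1] [0.041, -0.004, -0.0]
52.0 [0.4, 4.5, -3.0] [0.048, -0.005, 0.0]
47.0 [0.5, 4.7, -2.8] [0.05, -0.005, 0.0]
42.0 [0.5, 4.8, -2.5] [0.05, -0.005, -0.0]
37.0 [0.5, 4.9, -2.3] [0.05, -0.005, 0.0]
32.0 [0.5, 5.0, -2.0] [0.05, -0.005, -0.0]
27.0 [0.5, 5.1, -1.8] [0.05, -0.005, -0.0]
```

>>> step_arm(
  increments=[
    [[-0.8,0.5,-0.8],[0,0,0]],
    [[0.4,4.4,-3.1],[0.041,-0.004,0]],
    [[0.4,4.5,-3],[0.048,-0.005,0]],
    [[0.4,4.7,-2.8],[0.05,-0.005,0]],
    [[0.5,4.8,-2.5],[0.05,-0.005,0]],
    [[0.5,4.9,-2.3],[0.05,-0.005,0]],
    [[0.5,5,-2],[0.05,-0.005,0]],
    [[0,0,0],[0,0,0]],
  ],
)

```text
time: 8.15
eef_pos: [0.5729, -0.0794, 0.108]
tcp_rot: [0.732, 0.663, -0.118, 0.107]
contact_force: [-0.3, 0.5, -1.4]
opening: 0.295
finger_force: 49.3
```

```bash
python3 -c "
from look import *
look(9,.032)"
```

```text
sleeve in stand mm [157.   -0.6 115.9] pitch deg 18.3 yaw -0.1
104 [356 357] 116 [356 357] 128 [333 356] 140 [] 152 [] 164 [342] 176 [300 301 332] 188 [310 332] 
198 [131  98  90  90  89  90  84  86  86  84  94 102 106 106 104 101  95  88
  71  85  84  84  84  83  84 102 150]
200 [137  82  86  86  86  87  83  84  61  83  94 102 106 106 104 101  95  88
  60  68  84  85  86  85  86  95 151]
202 [126  83  86  86  86  57  45  60  90  86  93 101 105 107 103 100  96  87
  79  72  52  44  77  86  86  84 134]
204 [116  84  87  82  52  48  81  98 118  85  93 102 105 107 103 100  96  87
  78 119  95  57  37  78  86  85 113]
206 [105  86  86  62  39  80  85 102 117  84  93 101 104 106 103 100  96  86
  95 118 102  77  36  52  87  85  81]
208 [ 95  85  87  78  39  47  83 104 118  84  94 101 107 109 105 102  96  88
  94 116  73  47  50  82  86  86  83]
210 [ 88  85  86  87  81  62  47  46  79  80  86  93 100 102  98  92  87  76
  60  47  54  73  80  87  86  85  85]
212 [85 86 85 87 85 87 88 78 74 62 53 52 52 52 52 53 60 69 79 87 86 86 86 86
 86 85 86]
t 8.2 F [ 0.   0.3 -1.1] tau [ 0.22 -0.02 -0.02]
32.0 [0.8, 0.7, -0.2] [0.002, 0.001, 0.002]
27.0 [0.5, 5.1, -1.8] [0.05, -0.005, -0.0]
22.0 [0.5, 5.2, -1.5] [0.05, -0.005, 0.0]
17.0 [0.5, 5.3, -1.2] [0.05, -0.005, 0.0]
12.0 [0.5, 5.3, -1.0] [0.047, -0.005, -0.0]
7.0 [0.5, 5.3, -0.7] [0.04, -0.004, -0.0]
2.0 [0.5, 5.2, -0.5] [0.032, -0.003, 0.0]
-3.0 [0.5, 5.2, -0.3] [0.024, -0.002, 0.0]
```

>>> step_arm(
  increments=[
    [[0.2,0.7,0],[0,0,0]],
    [[0.5,5.1,-1.8],[0.05,-0.005,0]],
    [[0.5,5.2,-1.5],[0.05,-0.005,0]],
    [[0.5,5.3,-1.2],[0.05,-0.005,0]],
    [[0.5,5.3,-1],[0.047,-0.005,0]],
    [[0.5,5.3,-0.7],[0.04,-0.004,0]],
    [[0.5,5.2,-0.5],[0.032,-0.003,0]],
    [[0,0,0],[0,0,0]],
  ],
)

```text
time: 8.87
eef_pos: [0.5758, -0.0467, 0.1006]
tcp_rot: [0.741, 0.671, -0.018, 0.017]
contact_force: [0.4, -0.2, -0.9]
opening: 0.301
finger_force: 49.3
```

```bash
python3 -c "
from look import *
look(10,.002)
# red collar / black sleeve along rod from initial scene view
im=cv2.imread('pics/scene0.png').astype(int);y=S2W([0,1,0])-S2W([0,0,0])
red=(im[...,2]>120)&(im[...,1]<70)&(im[...,0]<70);v,u=np.where(red[220:260,245:275]);print('red px',u.mean()+245,v.mean()+220,len(u))
for nm,(a,b) in dict(collar=(u.mean()+245,v.mean()+220),black=(272.2,230.3)).items():
    e,d=ray('scene',a,b);t=-((e-S2W([0,0,0]))@y)/(d@y);p=e+t*d;print(nm,(R.from_euler('z',-ST['yaw']).apply(p-[ST['x'],ST['y'],0])*1e3).round(1))
for n in ('scene','side'): cv2.imwrite('pics/%s10.png'%n,cams.read_camera(n)[:,:,::-1])
"
```

```text
sleeve in stand mm [126.5  -0.9 109.9] pitch deg 2.9 yaw -0.1
104 [354] 116 [] 128 [354] 140 [354] 152 [358] 164 [353 354] 176 [350 351] 188 [347 353 354 358] 
198 [ 97  86  86  86  85  86  86  86  87  73  92 102 108 111 108 104 100  93
  77  80  85  85  86  85  85  89 107]
200 [ 97  85  85  86  86  87  84  84  61  63  92 101 107 111 109 103  99  93
  78  60  84  84  85  86  85  89 108]
202 [ 93  85  86  86  87  56  44  61  89  84  93 102 108 111 110 104 101  92
  76  69  47  45  77  87  86  86 108]
204 [ 89  85  86  81  52  47  80 100 118 105  91 102 107 111 110 104 101  91
  74 118  96  59  38  79  86  85  96]
206 [ 87  86  87  63  38  80  85 104 117 106  91 102 108 111 109 104 100  93
  72 119 102  77  37  52  86  86  84]
208 [ 86  86  86  74  42  47  82 106 118 106  91 102 108 110 108 104 100  92
  74 118  71  48  51  82  86  86  85]
210 [ 86  85  86  87  81  62  48  47  78  95  83  94 100 102 102  95  91  80
  54  47  55  72  80  86  86  86  85]
212 [85 85 86 86 86 86 87 79 71 63 56 54 54 53 54 53 60 72 79 86 87 85 85 86
 86 85 86]
t 8.92 F [ 0.2  0.2 -0.7] tau [ 0.04 -0.03  0.04]
2.0 [0.8, -0.4, 0.4] [0.001, 0.0, 0.001]
-3.0 [0.5, 5.2, -0.3] [0.024, -0.002, 0.0]
-8.0 [0.5, 5.1, -0.2] [0.016, -0.002, -0.0]
-13.0 [0.5, 5.1, -0.1] [0.009, -0.001, 0.0]
-18.0 [0.5, 5.0, -0.0] [0.001, -0.0, -0.0]
-23.0 [0.5, 5.0, 0.0] [0.0, 0.0, 0.0]
-28.0 [0.5, 5.0, 0.0] [0.0, 0.0, 0.0]
-33.0 [0.5, 5.0, 0.0] [0.0, 0.0, 0.0]
red px 260.5 237.0 26
collar [ 35.    0.  110.3]
black [ 68.4   0.  104. ]
```

>>> step_arm(
  increments=[
    [[0.8,0.2,0.2],[0,0,0]],
    [[0.4,5,-0.3],[0.024,-0.002,0]],
    [[0.4,5,-0.2],[0.016,-0.002,0]],
    [[0.4,4.5,-0.1],[0.009,-0.001,0]],
    [[0.4,4,0],[0.001,0,0]],
    [[0.3,3,0],[0,0,0]],
    [[0,0,0],[0,0,0]],
  ],
)

```text
time: 9.6
eef_pos: [0.5788, -0.0243, 0.1005]
tcp_rot: [0.741, 0.672, 0.001, 0.0]
contact_force: [-0.8, 0.3, -0.8]
opening: 0.298
finger_force: 49.3
```

```bash
python3 -c "
from look import *
look(11,-.027,2)
s=readout.get_state();g=cv2.cvtColor(cv2.imread('pics/wrist11.png'),cv2.COLOR_BGR2GRAY);print([int(x) for x in g[90:212:3,323]])
print({k:wproj(S2W([k/1e3,0,.123]),s).round(0).tolist() for k in (50,60,70,80,90)})
"
```

```text
sleeve in stand mm [ 1.044e+02 -1.000e-01  1.100e+02] pitch deg -0.0 yaw -0.0
104 [318 320 351] 116 [311 312 330 331 334] 128 [309 311 312 330] 140 [351 352] 152 [351 352] 164 [] 176 [350 351] 188 [353] 
198 [33 32 31 31 31 30 39 31 31 32 30 29 31 31 32 29 47 45 46 46 45 39 46 44
 45 45 45]
200 [31 33 32 32 33 32 32 30 32 31 31 32 31 29 30 31 30 29 29 30 31 30 45 44
 45 43 43]
202 [32 33 32 32 32 32 31 31 30 31 31 31 31 32 30 31 30 31 31 31 30 30 32 33
 32 33 33]
204 [32 33 32 33 32 32 32 29 31 30 30 30 30 31 31 30 31 30 30 27 30 31 31 30
 33 30 30]
206 [31 32 31 33 30 33 31 32 32 31 31 32 32 32 31 33 29 31 30 31 30 29 29 30
 30 30 30]
208 [30 32 33 33 30 29 31 32 30 32 32 31 30 30 30 29 30 30 29 31 31 29 31 29
 30 30 26]
210 [32 32 31 32 31 30 31 31 33 32 31 31 29 28 28 29 29 29 30 30 28 32 30 31
 29 29 29]
212 [27 27 27 26 25 27 26 26 25 26 26 26 27 27 25 25 26 25 26 24 25 25 25 26
 25 24 25]
t 9.65 F [-0.6 -0.1 -1.9] tau [-0.03  0.    0.04]
-27.0 [0.7, 6.6, -0.0] [-0.0, 0.001, 0.0]
-32.0 [0.5, 5.0, 0.0] [0.0, 0.0, 0.0]
[105, 205, 210, 196, 156, 63, 179, 178, 177, 178, 177, 177, 178, 177, 177, 193, 70, 55, 53, 52, 57, 54, 54, 54, 52, 50, 50, 50, 50, 48, 49, 48, 48, 47, 46, 46, 32, 32, 30, 31, 30]
{50: [320.0, 138.0], 60: [320.0, 159.0], 70: [320.0, 180.0], 80: [320.0, 200.0], 90: [320.0, 219.0]}
```

```bash
python3 -c "
from look import *
s=readout.get_state();im=cv2.imread('pics/wrist11.png')
print([(v,im[v,323].tolist()) for v in range(76,142,2)])
Z=R.from_euler('z',-ST['yaw'])
def onz(u,v,z):
    e,d=wray(u,v,s);p=e+d*(z-e[2])/d[2];return (Z.apply(p-[ST['x'],ST['y'],0])*1e3).round(1)
for v in range(86,142,4): print(v,onz(322,v,.115),onz(322,v,.125),onz(322,v,.123))
"
```

```text
[(76, [198, 192, 190]), (78, [198, 193, 191]), (80, [198, 193, 191]), (82, [198, 193, 190]), (84, [198, 193, 190]), (86, [199, 193, 190]), (88, [177, 172, 183]), (90, [80, 79, 164]), (92, [213, 208, 204]), (94, [212, 205, 204]), (96, [215, 210, 207]), (98, [210, 205, 202]), (100, [186, 180, 178]), (102, [162, 158, 151]), (104, [36, 39, 156]), (106, [152, 148, 148]), (108, [185, 179, 177]), (110, [183, 178, 176]), (112, [183, 178, 176]), (114, [182, 177, 175]), (116, [183, 178, 176]), (118, [182, 177, 175]), (120, [182, 177, 175]), (122, [181, 177, 175]), (124, [182, 177, 175]), (126, [182, 178, 175]), (128, [181, 176, 174]), (130, [181, 176, 173]), (132, [182, 177, 175]), (134, [196, 191, 188]), (136, [170, 165, 163]), (138, [72, 71, 68]), (140, [59, 58, 58])]
86 [ 25.7   1.  115. ] [ 26.2   1.  125. ] [ 26.1   1.  123. ]
90 [ 27.6   1.  115. ] [ 28.   1. 125.] [ 28.   1. 123.]
94 [ 29.6   1.  115. ] [ 29.9   1.  125. ] [ 29.8   1.  123. ]
98 [ 31.5   1.  115. ] [ 31.7   1.  125. ] [ 31.6   1.  123. ]
102 [ 33.4   1.  115. ] [ 33.5   1.  125. ] [ 33.5   1.  123. ]
106 [ 35.4   1.  115. ] [ 35.3   1.  125. ] [ 35.3   1.  123. ]
110 [ 37.3   1.  115. ] [ 37.1   1.  125. ] [ 37.2   1.  123. ]
114 [ 39.3   1.  115. ] [ 38.9   1.  125. ] [ 39.   1. 123.]
118 [ 41.2   0.9 115. ] [ 40.8   1.  125. ] [ 40.8   1.  123. ]
122 [ 43.2   0.9 115. ] [ 42.6   1.  125. ] [ 42.7   1.  123. ]
126 [ 45.1   0.9 115. ] [ 44.4   1.  125. ] [ 44.5   1.  123. ]
130 [ 47.1   0.9 115. ] [ 46.2   1.  125. ] [ 46.4   1.  123. ]
134 [ 49.    0.9 115. ] [ 48.1   1.  125. ] [ 48.2   0.9 123. ]
138 [ 51.    0.9 115. ] [ 49.9   0.9 125. ] [ 50.1   0.9 123. ]
```

>>> step_arm(
  increments=[
    [[0.2,2,0],[0,0,0]],
    [[0.2,2.5,0],[0,0,0]],
    [[0.2,2.5,0],[0,0,0]],
    [[0.2,2,0],[0,0,0]],
    [[0.1,1.5,0],[0,0,0]],
    [[0.1,0.5,0],[0,0,0]],
    [[0,0,0],[0,0,0]],
    [[0,0,0],[0,0,0]],
  ],
)

```text
time: 10.32
eef_pos: [0.5798, -0.0139, 0.1005]
tcp_rot: [0.741, 0.672, 0.001, 0.0]
contact_force: [0.0, 0.4, -1.2]
opening: 0.304
finger_force: 49.3
```

```bash
cat > gap.py <<'E'
from plan import *
where();s=readout.get_state();im=cams.read_camera("wrist")[:,:,::-1]
print(round(s['time'],2),'F',np.round(s['contact_force'],1));cv2.imwrite("pics/gap%d.png"%(s['time']*100),im)
Z=R.from_euler('z',-ST['yaw'])
def onz(v,z):
    e,d=wray(322,v,s);p=e+d*(z-e[2])/d[2];return (Z.apply(p-[ST['x'],ST['y'],0])*1e3)[0].round(1)
for v in range(90,224,2):
    if v<170 or v>190: print(v,im[v,323].tolist(),onz(v,.123),end='; ')
E
python3 gap.py
```

```text
sleeve in stand mm [ 9.39e+01 -1.00e-01  1.10e+02] pitch deg -0.0 yaw -0.1
10.32 F [ 0.   0.4 -1.2]
90 [199, 193, 191] 17.2; 92 [199, 192, 192] 18.1; 94 [199, 192, 191] 19.1; 96 [200, 193, 191] 20.0; 98 [184, 178, 176] 20.9; 100 [186, 179, 177] 21.8; 102 [185, 179, 177] 22.7; 104 [185, 179, 177] 23.7; 106 [183, 178, 176] 24.6; 108 [185, 178, 177] 25.5; 110 [188, 182, 176] 26.4; 112 [40, 43, 170] 27.3; 114 [139, 135, 153] 28.3; 116 [204, 197, 196] 29.2; 118 [201, 195, 192] 30.1; 120 [197, 191, 189] 31.0; 122 [190, 184, 183] 32.0; 124 [182, 177, 174] 32.9; 126 [110, 107, 121] 33.8; 128 [87, 86, 146] 34.7; 130 [190, 185, 182] 35.7; 132 [197, 191, 189] 36.6; 134 [197, 192, 189] 37.5; 136 [200, 194, 192] 38.4; 138 [92, 91, 88] 39.4; 140 [40, 39, 37] 40.3; 142 [59, 57, 57] 41.2; 144 [59, 58, 57] 42.2; 146 [59, 58, 57] 43.1; 148 [60, 58, 57] 44.1; 150 [55, 53, 53] 45.0; 152 [54, 53, 52] 45.9; 154 [53, 52, 51] 46.9; 156 [54, 52, 51] 47.8; 158 [54, 53, 52] 48.8; 160 [60, 58, 57] 49.7; 162 [57, 56, 55] 50.7; 164 [57, 55, 54] 51.6; 166 [56, 54, 53] 52.6; 168 [57, 55, 55] 53.5; 192 [48, 46, 45] 65.3; 194 [48, 46, 46] 66.3; 196 [48, 47, 47] 67.3; 198 [31, 31, 30] 68.3; 200 [32, 31, 31] 69.3; 202 [32, 31, 31] 70.3; 204 [34, 32, 31] 71.4; 206 [32, 31, 31] 72.4; 208 [34, 32, 33] 73.4; 210 [34, 34, 32] 74.5; 212 [31, 29, 27] 75.5; 214 [74, 78, 75] 76.5; 216 [95, 101, 99] 77.6; 218 [146, 154, 150] 78.6; 220 [147, 154, 151] 79.7; 222 [146, 153, 150] 80.8;
```

>>> step_arm(
  increments=[
    [[0.1,1,0],[0,0,0]],
    [[0.1,1,0],[0,0,0]],
    [[0.1,0.8,0],[0,0,0]],
    [[0,0.6,0],[0,0,0]],
    [[0,0,0],[0,0,0]],
    [[0,0,0],[0,0,0]],
  ],
)

```text
time: 10.87
eef_pos: [0.5801, -0.0105, 0.1005]
tcp_rot: [0.741, 0.672, 0.001, 0.0]
contact_force: [0.0, -0.1, -1.4]
opening: 0.298
finger_force: 49.3
```

```bash
python3 gap.py | tr ';' '\n' | sed -n '1,2p;14,32p;58,75p'
```

```text
sleeve in stand mm [ 9.05e+01 -1.00e-01  1.10e+02] pitch deg -0.0 yaw -0.1
10.87 F [ 0.  -0.1 -1.4]
 112 [185, 180, 178] 24.0
 114 [185, 180, 178] 24.9
 116 [189, 184, 180] 25.8
 118 [10, 12, 63] 26.7
 120 [43, 47, 182] 27.6
 122 [161, 156, 151] 28.6
 124 [204, 198, 196] 29.5
 126 [200, 194, 193] 30.4
 128 [195, 189, 187] 31.3
 130 [187, 182, 180] 32.3
 132 [180, 175, 172] 33.2
 134 [77, 76, 103] 34.1
 136 [157, 153, 172] 35.1
 138 [115, 111, 109] 36.0
 140 [36, 35, 33] 36.9
 142 [64, 62, 62] 37.8
 144 [61, 59, 58] 38.8
 146 [59, 56, 56] 39.7
 148 [59, 58, 56] 40.7
 222 [147, 155, 151] 77.4
```

>>> step_arm(
  increments=[
    [[0,0.3,0],[0,0,0]],
    [[0,0.3,0],[0,0,0]],
    [[0,0.3,0],[0,0,0]],
    [[0,0,0],[0,0,0]],
    [[0,0,0],[0,0,0]],
  ],
)

```text
time: 11.33
eef_pos: [0.5801, -0.0097, 0.1005]
tcp_rot: [0.741, 0.672, 0.001, 0.0]
contact_force: [0.1, -0.9, -0.8]
opening: 0.3
finger_force: 49.3
```

>>> step_arm(
  increments=[
    [[0,0.3,0],[0,0,0]],
    [[0,0,0],[0,0,0]],
    [[0,0,0],[0,0,0]],
  ],
)

```text
time: 11.58
eef_pos: [0.5801, -0.0094, 0.1005]
tcp_rot: [0.741, 0.672, 0.001, 0.0]
contact_force: [-0.0, -0.6, -0.9]
opening: 0.296
finger_force: 49.3
```

```bash
python3 gap.py | tr ';' '\n' | sed -n '1,2p;16,30p'
```

```text
sleeve in stand mm [ 89.4  -0.3 110. ] pitch deg -0.0 yaw -0.1
11.58 F [-0.  -0.6 -0.9]
 116 [188, 183, 181] 24.7
 118 [190, 185, 182] 25.6
 120 [91, 89, 96] 26.5
 122 [39, 42, 166] 27.5
 124 [125, 122, 120] 28.4
 126 [206, 199, 198] 29.3
 128 [199, 194, 193] 30.2
 130 [198, 193, 190] 31.2
 132 [189, 184, 182] 32.1
 134 [183, 178, 175] 33.0
 136 [136, 132, 139] 34.0
 138 [44, 46, 114] 34.9
 140 [39, 37, 36] 35.8
 142 [61, 60, 60] 36.8
 144 [62, 60, 59] 37.7
```

>>> step_arm(
  increments=[
    [[0,0.4,0],[0,0,0]],
    [[0,0,-1],[0,0,0]],
    [[0,0,-1],[0,0,0]],
    [[0,0,0],[0,0,0]],
    [[0,0,0],[0,0,0]],
  ],
)

```text
time: 12.05
eef_pos: [0.5799, -0.0089, 0.0983]
tcp_rot: [0.741, 0.672, 0.001, 0.0]
contact_force: [0.2, 0.3, -1.2]
opening: 0.297
finger_force: 49.2
```

```bash
python3 gap.py | tr ';' '\n' | sed -n '1,2p;19,29p'
```

```text
sleeve in stand mm [ 89.   -0.4 107.8] pitch deg -0.0 yaw -0.1
12.05 F [ 0.2  0.3 -1.2]
 122 [22, 25, 107] 26.9
 124 [59, 60, 169] 27.8
 126 [196, 190, 186] 28.7
 128 [203, 197, 196] 29.6
 130 [201, 196, 194] 30.6
 132 [196, 191, 188] 31.5
 134 [188, 183, 181] 32.4
 136 [181, 176, 173] 33.3
 138 [84, 83, 123] 34.2
 140 [40, 38, 69] 35.1
 142 [57, 56, 55] 36.0
```

>>> step_arm(
  increments=[
    [[0,0,-0.6],[0,0,0]],
    [[0,0,0],[0,0,0]],
    [[0,0,0],[0,0,0]],
  ],
)

```text
time: 12.35
eef_pos: [0.5801, -0.009, 0.0979]
tcp_rot: [0.741, 0.672, 0.001, 0.0]
contact_force: [-0.8, -0.5, -1.5]
opening: 0.296
finger_force: 49.2
```

>>> step_arm(
  increments=[
    [[0,0,0],[0,0,0]],
    [[0,0,0],[0,0,0]],
    [[0,0,0],[0,0,0]],
    [[0,0,0],[0,0,0]],
  ],
  fingers=0.1,
)

```text
time: 12.68
eef_pos: [0.5803, -0.009, 0.0982]
tcp_rot: [0.741, 0.672, 0.001, 0.0]
contact_force: [0.9, 0.3, -0.1]
opening: 0.55
finger_force: 0.0
```

```bash
python3 gap.py | tr ';' '\n' | sed -n '1,2p;19,29p;55,90p'; python3 -c "
import cv2,glob,os
f=max(glob.glob('pics/gap*.png'),key=os.path.getmtime);cv2.imwrite('pics/last.png',cv2.resize(cv2.imread(f)[60:320,200:450],None,fx=2,fy=2))"
```

```text
sleeve in stand mm [ 8.900e+01 -1.000e-01  1.077e+02] pitch deg -0.0 yaw -0.1
12.68 F [ 0.9  0.3 -0.1]
 122 [21, 24, 106] 26.9
 124 [50, 53, 167] 27.8
 126 [182, 176, 171] 28.7
 128 [201, 195, 194] 29.6
 130 [199, 193, 191] 30.5
 132 [193, 188, 186] 31.4
 134 [187, 182, 180] 32.4
 136 [179, 174, 170] 33.3
 138 [66, 66, 117] 34.2
 140 [41, 39, 71] 35.1
 142 [53, 51, 49] 36.0
 216 [106, 110, 108] 71.8
 218 [148, 155, 152] 72.8
 220 [147, 155, 152] 73.9
 222 [147, 155, 151] 74.9
```

View pics/last.png

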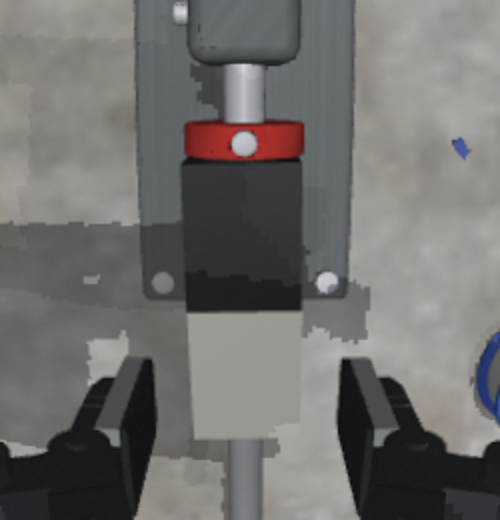

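The picture shows the red collar at crop (245,140), black sleeve at (242,235) and white sleeve at (245,375), all touching and in line on the rod, with the open fingers clear on both sides. I'll retreat straight up and check once more.

>>> step_arm(
  increments=[
    [[0,0,8],[0,0,0]],
    [[0,0,15],[0,0,0]],
    [[0,0,25],[0,0,0]],
    [[0,0,30],[0,0,0]],
    [[0,0,30],[0,0,0]],
    [[0,0,10],[0,0,0]],
    [[0,0,0],[0,0,0]],
    [[0,0,0],[0,0,0]],
  ],
)

```text
time: 13.4
eef_pos: [0.5801, -0.009, 0.216]
tcp_rot: [0.741, 0.672, 0.001, 0.001]
contact_force: [-0.0, -0.4, -1.5]
opening: 0.55
finger_force: 0.0
```

Run:
```python
from plan import *
import time
s=readout.get_state();im=cams.read_camera("wrist")[:,:,::-1];cv2.imwrite("pics/end.png",im);Z=R.from_euler('z',-ST['yaw'])
def onz(v,z):
    e,d=wray(322,v,s);p=e+d*(z-e[2])/d[2];return (Z.apply(p-[ST['x'],ST['y'],0])*1e3)[0].round(1)
print(s['time'],s['eef_pos'],np.round(s['contact_force'],1))
print([(v,im[v,323].tolist(),float(onz(v,.123))) for v in range(130,235,2)])
```

```text
13.4 [ 0.58006326 -0.00896928  0.21603665] [-0.  -0.4 -1.5]
[(130, [62, 60, 59], 40.6), (132, [62, 61, 60], 42.3), (134, [61, 60, 59], 44.0), (136, [61, 60, 60], 45.7), (138, [61, 59, 59], 47.3), (140, [62, 59, 59], 49.0), (142, [59, 58, 58], 50.7), (144, [60, 59, 59], 52.4), (146, [59, 59, 58], 54.1), (148, [59, 58, 57], 55.8), (150, [57, 56, 55], 57.5), (152, [54, 53, 53], 59.2), (154, [53, 52, 52], 60.9), (156, [54, 52, 51], 62.6), (158, [56, 54, 53], 64.4), (160, [53, 51, 51], 66.1), (162, [54, 52, 52], 67.8), (164, [51, 49, 49], 69.5), (166, [131, 128, 126], 71.3), (168, [224, 221, 219], 73.0), (170, [221, 217, 215], 74.7), (172, [223, 219, 217], 76.5), (174, [145, 153, 150], 78.2), (176, [147, 155, 151], 80.0), (178, [148, 155, 152], 81.8), (180, [148, 155, 152], 83.5), (182, [148, 156, 152], 85.3), (184, [147, 154, 151], 87.1), (186, [146, 154, 151], 88.9), (188, [153, 162, 158], 90.7), (190, [164, 173, 169], 92.5), (192, [163, 173, 169], 94.3), (194, [164, 173, 170], 96.1), (196, [163, 172, 167], 97.9), (198, [164, 171, 168], 99.7), (200, [164, 172, 168], 101.6), (202, [162, 171, 167], 103.4), (204, [163, 171, 168], 105.3), (206, [164, 173, 169], 107.1), (208, [127, 123, 121], 109.0), (210, [128, 124, 123], 110.9), (212, [128, 124, 122], 112.7), (214, [128, 123, 122], 114.6), (216, [128, 124, 122], 116.5), (218, [127, 123, 122], 118.4), (220, [127, 123, 122], 120.4), (222, [129, 124, 123], 122.3), (224, [129, 125, 123], 124.2), (226, [128, 124, 123], 126.2), (228, [129, 125, 124], 128.2), (230, [132, 128, 127], 130.1), (232, [132, 127, 126], 132.1), (234, [132, 127, 126], 134.1)]
```

```bash
python3 -c "
from plant import sign_off;print(sign_off())"
```

```text
the job is handed in; nothing more can be done
None
```

The white sleeve is on the rod's level part, touching the black sleeve, which touches the red collar (white's middle about 54 mm from the collar face); the gripper is clear, no unusual contact forces showed, and the job was handed in at about 13.5 s, with no verdict returned.

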